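# Turn the sunken bolt tray so it rides on its ledges

## Task

Two parts bins stand on the bench, each with a lift-out tray. In one of them the tray was dropped in the nesting way round and has sunk down onto the bolts: lift that tray by its square post, turn it half a turn and set it back in the same bin, centred, so that it rests level on the bin's ledges as the tray in the other bin does. Leave the bin where it stands, and leave the other bin with its tray alone.

Things in the scene. Friction and masses are not known exactly. Their poses are not given: they have to be found in the camera images.
- tray_grip (a point): Grip point of the sunken white tray (loose, 0.2 kg): centre line of its upright square post (26 x 26 mm, faces along the tray's x and y, top 110 mm above the underside), 88 mm above the underside. Tray 130 (x) x 80 (y) x 45 mm high, open, in its middle the post; -x points to its label. Lies nested at first, its x along the bin's x; this point then 48 mm above bin_seat.
- tray_label (a point): Middle of the small flat label shelf (20 x 56 mm) on the rim at one end of the same tray: 55 mm along its -x from the post, 45 mm above the underside. On the long sides four feet (16 mm along x, 10 mm high), flush with the underside, stick out 17 mm (114 mm over the feet) at x = +50 and -20 mm.
- bin_seat (a point): Centre of the grey bin (loose, 1.6 kg) with the sunken tray, level with its ledge tops: 60 mm above the bench, 20 mm below the rim. Inside 156 (x) x 128 (y) mm, walls 5 mm; -x to its outer label pocket. Ledges 18 mm wide on the long walls have notches at x = +50, -20 mm that let the feet by; turned half round the feet stand on the ledges, the underside at this height, 7 mm play in y, 13 in x.
- other_tray_grip (a point): Grip point (88 mm above the underside) on the post of the like tray in the other, like bin, where it already rests on the ledges, underside 60 mm above the bench. To be left alone; the bins stand at least 0.26 m apart, centre to centre.
Mind the look-alikes: they are no part of the job. What is shaped like the part that bears tray_grip but green is not meant.

How it is judged:
By the outcome, as a careful person would: the job done as asked, in the order asked, and still so for the second after the job is handed in, with the robot touching nothing.
It also fails if it takes over 40 s, if anything falls off the work surface, if the arm or the gripper's body presses on something with over 40 N, if the wrist force passes 120 N, or if a joint passes its speed limit or range.

## Robot

A 6-joint arm with a two-finger parallel gripper is mounted at the origin on the work surface. World frame = base frame: x ahead of the robot, y to its left, z up, the work surface at z = 0. Lengths are in m, angles in degrees, forces in N, time in s.
With the tool pointing down it reaches from about 0.375 to 0.9 m from the base axis. Payload 3.1 kg.
Tool frame: the origin (TCP) lies at the very end of the fingers, on their centre line; the grasp point (between the pads) lies 19 mm behind it (bot.hold_point_z is the z of the grasp point in the tool frame, in m); z points along the fingers, y is the line along which they close (so a half turn about z gives the same grasp; the last joint's range is limited). The gripper opens to 87 mm and grips with 3 to 60 N. Pads are 19 mm wide; open, the fingers measure 117 mm over their backs; the gripper's body (75 mm by 190 mm) begins 51 mm behind the grasp point.
Start: joints at [-82.305, 30.224, 82.088, -0, 67.689, -10.227], TCP at [0.192, -0.595, 0.223] pointing down, gripper open.
Joint ranges: [-176.69, 176.69], [-43.24, 126.21], [12.49, 139.97], [-82, 262], [0, 151.66], [-163.58, 163.58]. Speed limits (degrees/s): [159.86, 159.86, 180, 180, 180, 180].

## Interface

Orientations are given as a 3x3 rotation matrix whose columns are the frame's x, y, z axes.
In Python, from rig import bot, capture, camera_model gives the robot as it stands.
- The arm moves only by the tool apply_moves, never from a script. Its argument "plan" is text: rows parted by semicolons, each of 6 numbers parted by spaces: the shift along the tool's x, y, z in units of 0.05 m (1.0 is 0.05 m), then the turn, a rotation vector about the tool's x, y, z in units of 360 degrees (1.0 is 360 degrees). In form: dx dy dz ax ay az; .... A call has 1 to 10 rows; each row shifts and turns the commanded pose from where the row before left it, along the tool's axes as they then stand; what a row does not reach is not made up. A row lasts 1/12 s, in which the tool goes at most 41.7 mm and 7.16 degrees, less where a joint would pass 70% of its speed; a pose out of reach is approached as far as the arm can. A call with a number of a shift or a turn outside -1 to 1 is refused whole. A call with a gripper value outside its range is refused whole. "gripper" is the gripper command: -1 is shut, 1 is fully open, values between are in proportion, set as the call begins (left out, the last holds). The fingers move at their own pace and stop on an object; the grip force is fixed at half the most. Time passes only in rows, so rows that do not move let the fingers close. It gives the time, the measured TCP pose, the force, the opening and the grip force at its end, in the units of the state.
- bot.read_state(): the state, without advancing time (a new reading comes with each control period).
- capture(name): name is "scene" or "top" or "wrist"; returns the picture (384x512x3 uint8, red, green, blue); there is no depth.
- camera_model(name): a dict with "vertical_fov" (degrees; the focal length in pixels is half the picture's height over the tangent of half this angle, whatever the lens; pixels are square), "cx", "cy" (the principal point, pixels), "position" and "rotation" of the camera in the world; the wrist camera has in their place "hand_eye" (4x4, takes a point from camera to tool coordinates, whose origin is the TCP and whose axes are the flange's). Camera axes: x right, y down, z forward; pixel columns grow to the right and rows downward; lengths in m; the calibration is good to about 2 mm. A picture is of the moment at which its call begins: read the wrist's pose just before it. camera_model takes no time and is no camera call.
- bot.hand_in(): hands the job in; it is judged then, once.
The state is a dict: "time_s": time; "joint_positions": joint angles; "qvel": joint speeds; "tau": joint torques, N m; "position": TCP position; "tcp_rot": TCP orientation; "force": force on the tool from outside, world axes, zero at the start; "moment": the same for the moment, N m; "opening": opening from 0.0 (shut) to 1.0 (fully open); "grasp_force": force on a finger pad.
Only numpy, scipy, OpenCV 4.12 (cv2) and the standard library are available. Lean on these libraries where they do the work, as an engineer would, in place of code of your own. Each camera call takes 0.05 s, during which the arm holds its last target. There are 200 camera calls.

## Working session

There is one attempt and no reset: what is moved stays moved. The work goes in short steps, Python scripts to look and compute and a tool call to move; the robot and the scene stay as the last step left them, time stands still between calls to the robot, and variables do not carry over. Pictures are saved under pics/ and viewed, at most 10 in all, crops included, and the job is handed in when it is done.

Besides the shell and the picture viewer there is one more tool, called after "Request:" as name(argument=value, ...) on one line, values as JSON. apply_moves: Moves the arm, as the interface text tells. Its arguments: {"type":"object","properties":{"plan":{"type":"string"},"gripper":{"type":"number"}},"required":["plan"]}

```bash
mkdir -p pics
python3 - <<'E'
from rig import bot,capture,camera_model
import cv2
for n in("scene","top"):
    cv2.imwrite(f"pics/{n}0.png",cv2.resize(capture(n)[:,:,::-1],(800,600),interpolation=cv2.INTER_CUBIC))
    print(n,camera_model(n))
print(camera_model("wrist")); print(bot.read_state())
E
```

```text
scene {'vertical_fov': 44.58951021147399, 'cx': 251.60326121677525, 'cy': 189.9595326075544, 'position': array([ 1.09918852, -0.44389048,  1.03290672]), 'rotation': array([[ 0.60086041,  0.60310219, -0.52462798],
       [ 0.79934043, -0.44951348,  0.39873866],
       [ 0.00465281, -0.65894263, -0.75217881]])}
top {'vertical_fov': 49.09546982714046, 'cx': 255.90635159973334, 'cy': 198.3589030543113, 'position': array([0.1969585 , 0.07567123, 1.26072685]), 'rotation': array([[-0.01026872, -0.9724968 ,  0.23268975],
       [-0.99993467,  0.00881821, -0.00727309],
       [ 0.00502115, -0.23274924, -0.97252382]])}
{'vertical_fov': 59.89165995859354, 'cx': 249.33860642985968, 'cy': 192.410526765591, 'hand_eye': array([[-4.35104720e-04, -9.55153287e-01, -2.96111480e-01,
         8.09032553e-02],
       [ 9.99999891e-01, -3.65197638e-04, -2.91393458e-04,
        -1.94361240e-03],
       [ 1.70186206e-04, -2.96111574e-01,  9.55153342e-01,
        -1.61719906e-01],
       [ 0.00000000e+00,  0.00000000e+00,  0.00000000e+00,
         1.00000000e+00]])}
{'time_s': 0.1, 'joint_positions': array([-8.23047295e+01,  3.02716528e+01,  8.21472796e+01, -1.14087948e-03,
        6.76886232e+01, -1.02264631e+01]), 'qvel': array([ 0.04659994, -0.23209029, -0.13939216, -0.0478954 ,  0.09416014,
        0.04446883]), 'tau': array([-2.13346243e-05, -4.40985596e+01, -1.77150822e+01,  6.34387834e-02,
        5.34238725e-02, -5.94981566e-05]), 'position': array([ 0.19226805, -0.59402205,  0.22170058]), 'tcp_rot': array([[ 9.51475459e-01,  3.07724517e-01, -2.69620403e-04],
       [ 3.07724474e-01, -9.51473697e-01,  1.85782492e-03],
       [ 3.15161554e-04, -1.85064361e-03, -9.99998238e-01]]), 'force': array([-0.5817048 , -0.09463858, -0.0826484 ]), 'moment': array([-0.02376744, -0.01280726, -0.009717  ]), 'grasp_force': 0.0, 'opening': 0.9992471865064677}
```

View pics/top0.png

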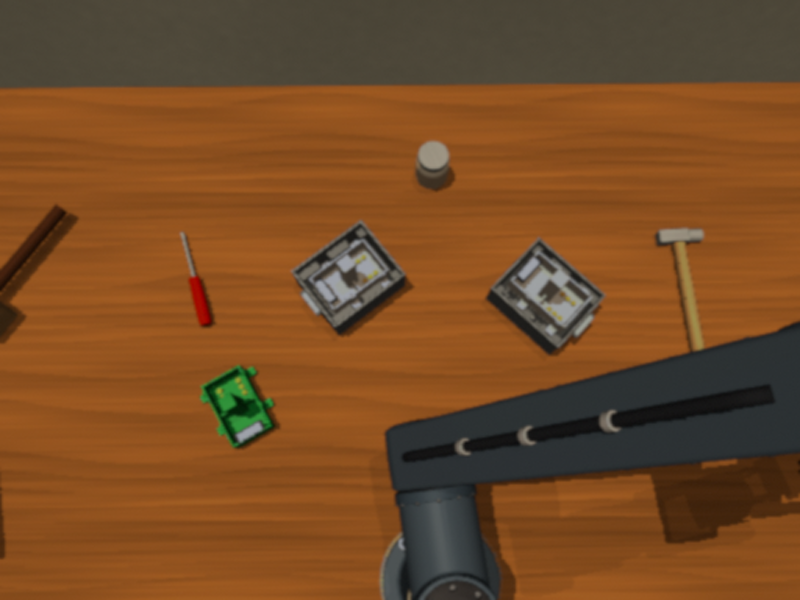

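View pics/scene0.png

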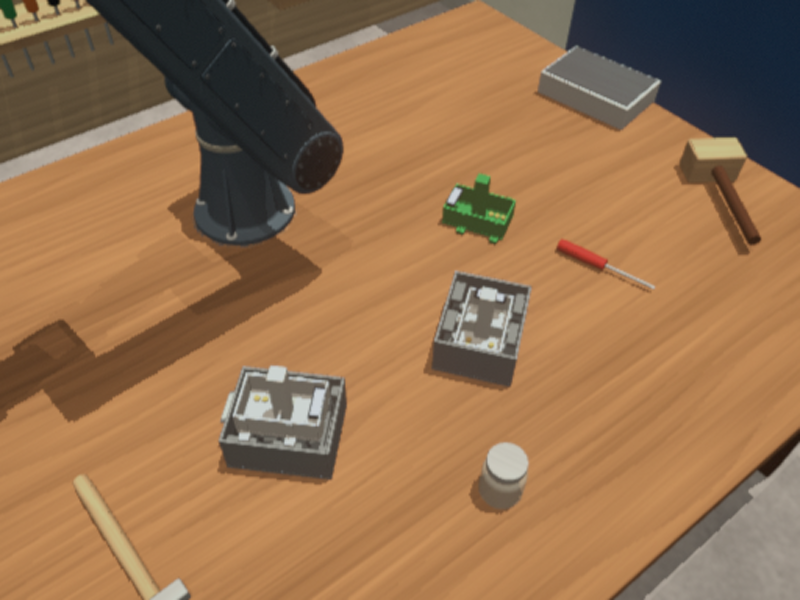

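The sunken tray is in the bin at top-view (350,277): its label and the bin's pocket are at the same end. In the bin at (547,295) they are at opposite ends, so that tray is seated. I'll enlarge the target bin in both views.

Run:
```python
from rig import capture
import cv2,numpy as np
t=capture("top")[135:220,180:267,::-1]; s=capture("scene")[165:255,265:350,::-1]
a=cv2.resize(t,(400,391),interpolation=cv2.INTER_CUBIC); a=cv2.resize(t,None,fx=4.5,fy=4.5,interpolation=cv2.INTER_CUBIC)
b=cv2.resize(s,None,fx=4.5,fy=4.5,interpolation=cv2.INTER_CUBIC)
h=max(a.shape[0],b.shape[0]); o=np.zeros((h,a.shape[1]+b.shape[1],3),np.uint8)
o[:a.shape[0],:a.shape[1]]=a;o[:b.shape[0],a.shape[1]:]=b
print(a.shape,b.shape);cv2.imwrite("pics/crop1.png",o)
```

```text
(382, 392, 3) (405, 382, 3)
```

View pics/crop1.png

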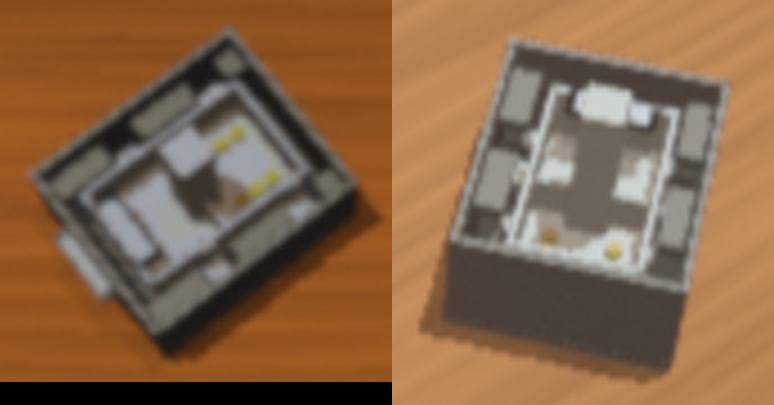

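The crop shows the rim corners: top view at crop (230,28), (35,178), (160,335), (357,185), with the pocket at the lower left. Scene view has (513,40), (728,85), (688,290), (452,242). I'll fit the bin pose to these.

```bash
cat > h.py <<'E'
import numpy as np
from rig import bot,camera_model
def ray(m,uv,p,R):
    f=192/np.tan(np.radians(m["vertical_fov"]/2)); d=R@np.array([(uv[0]-m["cx"])/f,(uv[1]-m["cy"])/f,1]); return p,d
def onz(n,uv,z,st=None):
    m=camera_model(n)
    if n=="wrist":
        H=m["hand_eye"];R=st["tcp_rot"]@H[:3,:3];p=st["position"]+st["tcp_rot"]@H[:3,3]
    else: p,R=m["position"],m["rotation"]
    p,d=ray(m,uv,p,R); return p+d*(z-p[2])/d[2]
E
python3 - <<'E'
from h import *
T=[(230,28),(35,178),(160,335),(357,185)]
S=[(728,85),(513,40),(452,242),(688,290)]
o=lambda x:(x+.5)/4.5-.5
def show(n,L):
    q=np.array([onz(n,u,.08)[:2] for u in L]); print(n,q.round(4).tolist(),"c",q.mean(0).round(4))
    for i in range(4):
        d=q[(i+1)%4]-q[i]; print(np.linalg.norm(d).round(4),np.degrees(np.arctan2(d[1],d[0])).round(1))
show("top",[(180+o(x),135+o(y)) for x,y in T])
show("scene",[(265+o(x-392),165+o(y)) for x,y in S])
print("post top",onz("top",(180+o(182),135+o(148)),.13),onz("scene",(265+o(604-392),165+o(103)),.13))
print("other post",onz("top",(552/1.5625,290/1.5625),.17),onz("scene",(276/1.5625,374/1.5625),.17))
E
```

```text
top [[0.6567, 0.1402], [0.5541, 0.2666], [0.449, 0.1841], [0.5475, 0.0573]] c [0.5518 0.162 ]
0.1628 129.1
0.1336 -141.9
0.1606 -52.2
0.1371 37.2
scene [[0.5594, 0.2681], [0.4523, 0.1873], [0.5526, 0.0572], [0.6582, 0.1419]] c [0.5556 0.1636]
0.1342 -143.0
0.1643 -52.4
0.1353 38.7
0.1604 128.0
post top [0.5576992  0.16717884 0.13      ] [0.55529466 0.16405413 0.13      ]
other post [ 0.49085237 -0.19484499  0.17      ] [ 0.51458007 -0.209548    0.17      ]
```

Request:
apply_moves(plan="0 0 -0.1 0 0 -0.0186;0 0 -0.2 0 0 -0.0186;0 0 -0.2 0 0 -0.0186;0.4 -0.2 0 0 0 0;0.7 -0.35 0 0 0 0;0.7 -0.35 0 0 0 0;0.7 -0.35 0 0 0 0;0.7 -0.35 0 0 0 0;0.7 -0.35 0 0 0 0;0.7 -0.35 0 0 0 0", gripper=1)

```text
time_s: 1.03
position: [0.3031, -0.3606, 0.2475]
tcp_rot: [[0.788, 0.615, 0.0], [0.615, -0.788, 0.0], [0.0, -0.0, -1.0]]
force: [-0.2, -0.5, -0.3]
opening: 0.997
grasp_force: 0.0
```

Request:
apply_moves(plan="0.7 -0.35 0 0 0 0;0.7 -0.35 0 0 0 0;0.7 -0.35 0 0 0 0;0.7 -0.35 0 0 0 0;0.7 -0.35 0 0 0 0;0.7 -0.35 0 0 0 0;0.7 -0.35 0 0 0 0;0.7 -0.35 0 0 0 0;0.7 -0.35 0 0 0 0")

```text
time_s: 1.78
position: [0.4544, -0.0424, 0.2477]
tcp_rot: [[0.788, 0.616, 0.0], [0.616, -0.788, -0.0], [0.0, 0.0, -1.0]]
force: [0.8, -0.7, 0.2]
opening: 1.004
grasp_force: 0.0
```

Request:
apply_moves(plan="0.7 -0.35 0 0 0 0;0.7 -0.35 0 0 0 0;0.7 -0.35 0 0 0 0;0.7 -0.35 0 0 0 0;0.4 -0.2 0 0 0 0;0 0 0 0 0 0;0 0 0 0 0 0;0 0 0 0 0 0")

```text
time_s: 2.45
position: [0.53, 0.1167, 0.2472]
tcp_rot: [[0.788, 0.616, -0.002], [0.616, -0.788, -0.001], [-0.002, -0.0, -1.0]]
force: [-0.5, -0.6, -1.1]
opening: 0.999
grasp_force: 0.0
```

Run:
```python
from rig import bot,capture
import cv2
s=bot.read_state();print(s["time_s"],s["position"],s["joint_positions"],s["force"])
import pickle;pickle.dump(s,open("s.pkl","wb"))
cv2.imwrite("pics/w1.png",cv2.resize(capture("wrist")[:,:,::-1],(800,600),interpolation=cv2.INTER_CUBIC))
```

```text
2.45 [0.52997944 0.11672772 0.2471662 ] [ 6.39938191e-01  2.22150455e+01  9.22226747e+01 -4.09287682e-02
  6.56500343e+01  5.26342600e+01] [-0.54157688 -0.6211571  -1.06349887]
```

View pics/w1.png

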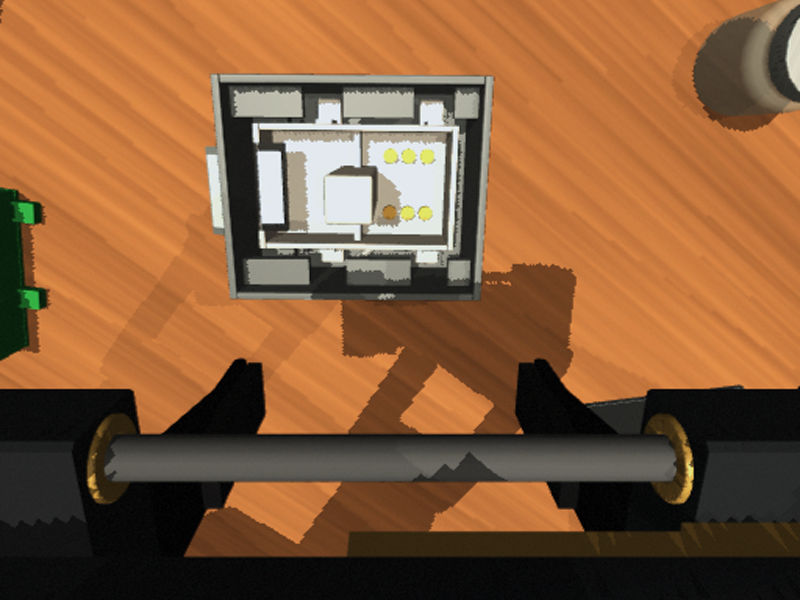

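The wrist view shows the whole target bin:
- **Rim corners:** (211,75), (493,76), (480,299), (230,298)
- **Post top face:** centred near (349,200)
- **Tray label:** at the left, same end as the pocket, so this tray is nested

I'll work out the poses from these.

Run:
```python
from h import *
import pickle
s=pickle.load(open("s.pkl","rb")); R=s["tcp_rot"]
o=lambda u:((u[0]+.5)*.64-.5,(u[1]+.5)*.64-.5)
def show(L,z):
    q=np.array([onz("wrist",o(u),z,s)[:2] for u in L]); print("c",q.mean(0).round(4))
    for i in range(len(q)):
        d=q[(i+1)%4]-q[i]; print(np.linalg.norm(d).round(4),np.degrees(np.arctan2(d[1],d[0])).round(1))
    return q.mean(0)
b=show([(211,75),(493,76),(480,299),(230,298)],.08)
t=show([(253,125),(459,127),(456,249),(261,248)],.065)
p=show([(325,176),(373,176),(374,223),(325,223)],.13)
for g in(b,t,p): print(R.T@np.r_[g-s["position"][:2],0]/.05)
```

```text
c [0.5534 0.1664]
0.1643 -52.2
0.136 -142.2
0.1651 127.8
0.1358 37.4
c [0.5554 0.1662]
0.1289 -52.5
0.0776 -141.2
0.1307 127.7
0.0781 37.4
c [0.5556 0.1668]
0.025 -52.0
0.0245 -141.3
0.0263 128.0
0.0246 35.9
[ 0.98061935 -0.49508155 -0.00137649]
[ 1.00950843 -0.46644613 -0.00143488]
[ 1.0197391  -0.4735288  -0.00144845]
```

Request:
apply_moves(plan="0.5 -0.23 0 0 0 0.0007;0.52 -0.24 0 0 0 0;0 0 0.5 0 0 0;0 0 0.5 0 0 0;0 0 0.5 0 0 0;0 0 0.5 0 0 0;0 0 0.5 0 0 0;0 0 0.4 0 0 0;0 0 0.2 0 0 0;0 0 0 0 0 0")

```text
time_s: 3.33
position: [0.5547, 0.1655, 0.0905]
tcp_rot: [[0.792, 0.611, -0.005], [0.611, -0.792, -0.001], [-0.005, -0.003, -1.0]]
force: [-0.2, -0.3, -0.2]
opening: 1.001
grasp_force: 0.0
```

Request:
apply_moves(plan="0 0 0 0 0 0;0 0 0 0 0 0;0 0 0 0 0 0;0 0 0 0 0 0;0 0 0 0 0 0;0 0 0 0 0 0;0 0 0 0 0 0;0 0 0 0 0 0", gripper=-1)

```text
time_s: 4.0
position: [0.5566, 0.1672, 0.0927]
tcp_rot: [[0.791, 0.612, 0.0], [0.612, -0.791, 0.0], [0.0, 0.0, -1.0]]
force: [0.4, 0.4, -0.6]
opening: 0.478
grasp_force: 0.0
```

Request:
apply_moves(plan="0 0 0 0 0 0;0 0 0 0 0 0;0 0 0 0 0 0;0 0 0 0 0 0;0 0 0 0 0 0;0 0 0 0 0 0")

```text
time_s: 4.5
position: [0.5568, 0.167, 0.0926]
tcp_rot: [[0.791, 0.612, 0.0], [0.612, -0.791, -0.0], [0.0, 0.0, -1.0]]
force: [0.7, -0.0, -0.2]
opening: 0.303
grasp_force: 30.0
```

Request:
apply_moves(plan="0 0 -0.1 0 0 0;0 0 -0.2 0 0 0;0 0 -0.2 0 0 0;0 0 -0.2 0 0 0;0 0 -0.2 0 0 0;0 0 -0.2 0 0 0;0 0 -0.2 0 0 0;0 0 -0.2 0 0 0;0 0 -0.2 0 0 0;0 0 0 0 0 0")

```text
time_s: 5.33
position: [0.5581, 0.1673, 0.1802]
tcp_rot: [[0.791, 0.612, 0.005], [0.612, -0.791, 0.001], [0.004, 0.003, -1.0]]
force: [0.4, 0.6, -2.2]
opening: 0.297
grasp_force: 30.0
```

Request:
apply_moves(plan="0 0 0 0 0 -0.0125;0 0 0 0 0 -0.0195;0 0 0 0 0 -0.0195;0 0 0 0 0 -0.0195;0 0 0 0 0 -0.0195;0 0 0 0 0 -0.0195;0 0 0 0 0 -0.0195;0 0 0 0 0 -0.0195;0 0 0 0 0 -0.0195;0 0 0 0 0 -0.0195")

```text
time_s: 6.17
position: [0.5562, 0.1671, 0.1772]
tcp_rot: [[-0.272, 0.962, -0.001], [0.962, 0.272, -0.0], [0.0, -0.001, -1.0]]
force: [0.7, -0.1, -3.0]
opening: 0.295
grasp_force: 30.0
```

Request:
apply_moves(plan="0 0 0 0 0 -0.0195;0 0 0 0 0 -0.0195;0 0 0 0 0 -0.0195;0 0 0 0 0 -0.0195;0 0 0 0 0 -0.0195;0 0 0 0 0 -0.0195;0 0 0 0 0 -0.0195;0 0 0 0 0 -0.0195;0 0 0 0 0 -0.0195;0 0 0 0 0 -0.0195")

```text
time_s: 7.0
position: [0.5562, 0.167, 0.1771]
tcp_rot: [[-0.998, 0.07, -0.001], [0.07, 0.998, -0.0], [0.001, -0.0, -1.0]]
force: [0.6, 0.5, -3.1]
opening: 0.3
grasp_force: 30.0
```

Request:
apply_moves(plan="0 0 0 0 0 -0.0195;0 0 0 0 0 -0.0195;0 0 0 0 0 -0.0195;0 0 0 0 0 -0.0195;0 0 0 0 0 -0.0195;0 0 0 0 0 -0.0195;0 0 0 0 0 0;0 0 0 0 0 0;0 0 0 0 0 0")

```text
time_s: 7.75
position: [0.5564, 0.1671, 0.1774]
tcp_rot: [[-0.792, -0.61, -0.001], [-0.61, 0.792, 0.0], [0.0, 0.0, -1.0]]
force: [-0.2, 0.5, -2.6]
opening: 0.295
grasp_force: 30.0
```

Run:
```python
from rig import bot,capture
import cv2,pickle,numpy as np
s=bot.read_state();R=s["tcp_rot"];print(s["time_s"],s["position"],np.degrees(np.arctan2(R[1,0],R[0,0])),s["joint_positions"])
pickle.dump(s,open("s.pkl","wb"))
cv2.imwrite("pics/w2.png",cv2.resize(capture("wrist")[:,:,::-1],(800,600),interpolation=cv2.INTER_CUBIC))
```

```text
7.75 [0.55639596 0.16708199 0.17736566] -142.39440616450852 [ 5.69745428e+00  3.00382368e+01  9.11390855e+01  4.40447025e-03
  5.88533425e+01 -1.21910415e+02]
```

View pics/w2.png

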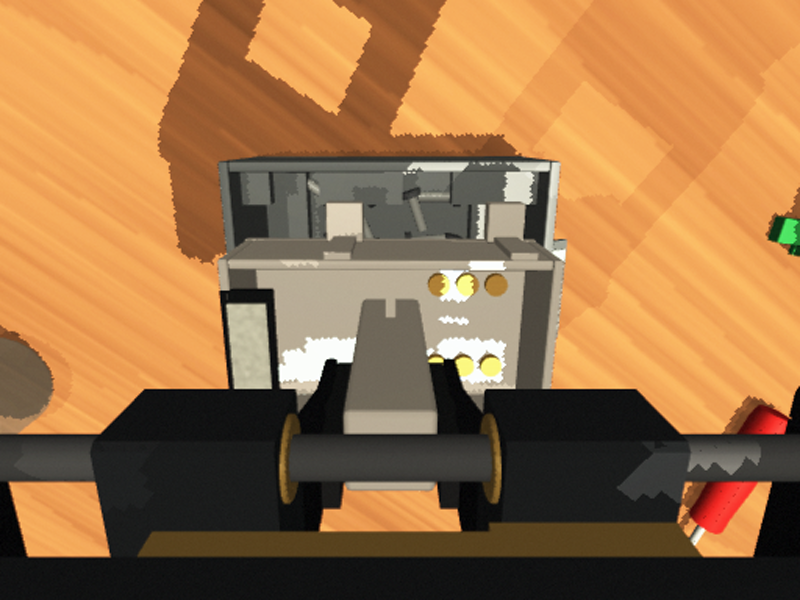

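Run:
```python
from h import *
import pickle
s=pickle.load(open("s.pkl","rb")); R=s["tcp_rot"]
o=lambda u:((u[0]+.5)*.64-.5,(u[1]+.5)*.64-.5)
def f(L,z):
    q=np.array([(R.T@(onz("wrist",o(u),z,s)-s["position"]))[:2] for u in L])*1e3
    d=q[1]-q[0]; print(q.round(1).tolist(),"mid",q.mean(0).round(1),"len",np.linalg.norm(d).round(1),"ang",np.degrees(np.arctan2(d[0],d[1])).round(2))
f([(219,162),(560,161)],.08); f([(221,262),(565,262)],.1497)
b=np.array([.5534,.1664,0]);print(R.T@(b-s["position"])*1e3)
```

```text
[[71.4, -80.1], [71.8, 84.0]] mid [71.6  1.9] len 164.0 ang 0.14
[[38.3, -60.7], [38.2, 67.3]] mid [38.3  3.3] len 128.1 ang -0.03
[  2.71523853   1.22782418 177.36724515]
```

The bin's far rim edge runs (219,162)–(560,161) and the tray's rim (221,262)–(565,262). The feet are over ledges and the angle matches within 0.2°. I'll shift about 4 mm in tool x and 1 mm in tool y, then lower.

Request:
apply_moves(plan="0.04 0.01 0 0 0 0;0.04 0.01 0 0 0 0;0 0 0.2 0 0 0;0 0 0.2 0 0 0;0 0 0.2 0 0 0;0 0 0.15 0 0 0;0 0 0.06 0 0 0;0 0 0 0 0 0;0 0 0 0 0 0;0 0 0 0 0 0")

```text
time_s: 8.63
position: [0.5533, 0.1655, 0.1373]
tcp_rot: [[-0.791, -0.612, 0.001], [-0.612, 0.791, 0.0], [-0.001, -0.0, -1.0]]
force: [-0.1, 0.1, -3.9]
opening: 0.292
grasp_force: 30.0
```

Request:
apply_moves(plan="0 0 0.03 0 0 0;0 0 0.03 0 0 0;0 0 0.03 0 0 0;0 0 0 0 0 0;0 0 0 0 0 0")

```text
time_s: 9.05
position: [0.5528, 0.1654, 0.1326]
tcp_rot: [[-0.791, -0.612, 0.0], [-0.612, 0.791, 0.0], [-0.0, 0.0, -1.0]]
force: [-0.2, 1.0, -2.5]
opening: 0.295
grasp_force: 30.0
```

Request:
apply_moves(plan="0 0 0.015 0 0 0;0 0 0.01 0 0 0;0 0 0 0 0 0")

```text
time_s: 9.3
position: [0.5528, 0.1654, 0.1325]
tcp_rot: [[-0.791, -0.612, 0.0], [-0.612, 0.791, -0.0], [-0.0, -0.0, -1.0]]
force: [-2.8, 0.2, 5.5]
opening: 0.295
grasp_force: 30.0
```

Contact at the ledge height. I'll release and rise, then check.

Request:
apply_moves(plan="0 0 0 0 0 0;0 0 0 0 0 0;0 0 0 0 0 0;0 0 0 0 0 0;0 0 0 0 0 0;0 0 0 0 0 0;0 0 0 0 0 0;0 0 0 0 0 0", gripper=1)

```text
time_s: 9.97
position: [0.5528, 0.1654, 0.1312]
tcp_rot: [[-0.791, -0.612, -0.0], [-0.612, 0.791, 0.0], [0.0, 0.0, -1.0]]
force: [-0.6, -0.3, -0.1]
opening: 0.817
grasp_force: 0.0
```

Request:
apply_moves(plan="0 0 -0.2 0 0 0;0 0 -0.4 0 0 0;0 0 -0.5 0 0 0;0 0 -0.6 0 0 0;0 0 -0.6 0 0 0;0 0 -0.4 0 0 0;-0.6 0 0 0 0 0;-0.6 0 0 0 0 0;-0.4 0 0 0 0 0;0 0 0 0 0 0")

```text
time_s: 10.8
position: [0.6191, 0.2165, 0.2673]
tcp_rot: [[-0.79, -0.613, 0.005], [-0.613, 0.79, 0.002], [-0.005, -0.002, -1.0]]
force: [0.4, 0.1, -0.1]
opening: 0.997
grasp_force: 0.0
```

Request:
apply_moves(plan="-0.3 0 0 0 0 0;0 0 0 0 0 0;0 0 0 0 0 0;0 0 0 0 0 0")

```text
time_s: 11.13
position: [0.6268, 0.223, 0.2663]
tcp_rot: [[-0.791, -0.612, -0.001], [-0.612, 0.791, -0.001], [0.001, 0.0, -1.0]]
force: [0.6, 0.2, -0.6]
opening: 0.997
grasp_force: 0.0
```

Run:
```python
from rig import bot,capture
import cv2,pickle
s=bot.read_state();print(s["time_s"],s["position"],s["force"])
pickle.dump(s,open("s.pkl","wb"))
cv2.imwrite("pics/w3.png",cv2.resize(capture("wrist")[:,:,::-1],(800,600),interpolation=cv2.INTER_CUBIC))
cv2.imwrite("pics/s3.png",cv2.resize(capture("scene")[120:340,100:400,::-1],(800,587),interpolation=cv2.INTER_CUBIC))
```

```text
11.1333 [0.62682548 0.22295009 0.26633957] [ 0.64958506  0.17317767 -0.57095756]
```

View pics/w3.png

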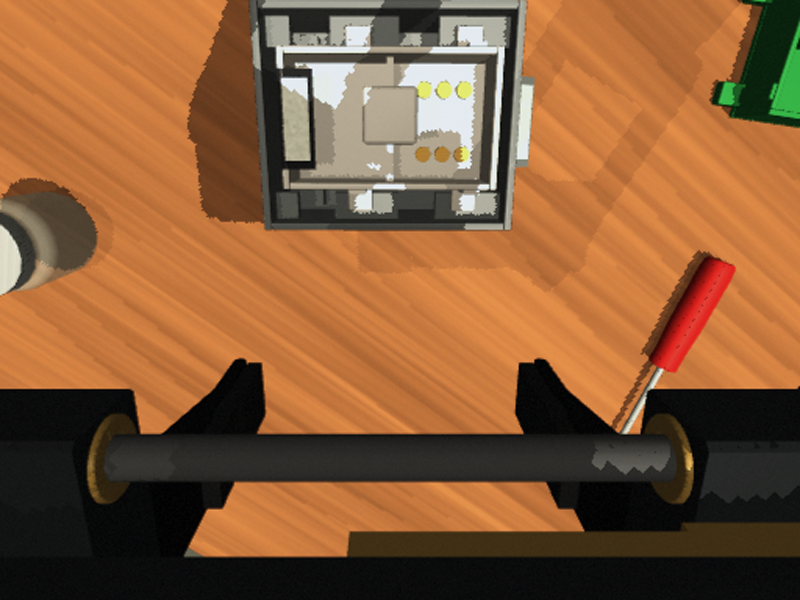

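View pics/s3.png

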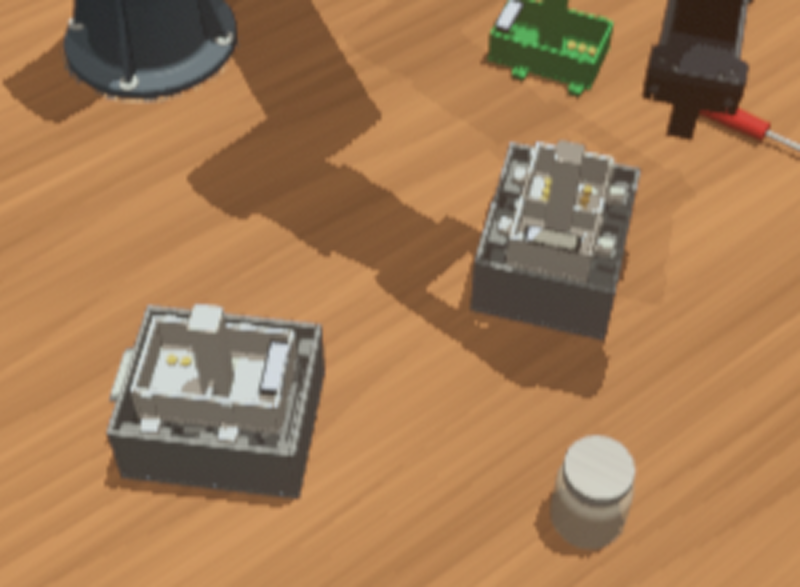

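The tray is now at ledge height, its label opposite the pocket as in the other bin. A quick check of centring and levelness, using rim (266,230)–(510,230) and tray rim (277,47), (507,47), (496,188), (284,188).

Run:
```python
from h import *
import pickle
s=pickle.load(open("s.pkl","rb")); R=s["tcp_rot"]
o=lambda u:((u[0]+.5)*.64-.5,(u[1]+.5)*.64-.5)
def f(L,z):
    q=np.array([(R.T@(onz("wrist",o(u),z,s)-s["position"]))[:2] for u in L])*1e3
    print(z,q.round(1).tolist(),"mean",q.mean(0).round(1))
f([(266,230),(511,230)],.08); f([(277,47),(507,47),(496,188),(284,188)],.105)
f([(363,87),(416,87),(416,144),(363,144)],.17)
b=np.array([.5534,.1664,0]);print(R.T@(b-s["position"])*1e3)
```

```text
0.08 [[23.6, -81.1], [23.6, 83.5]] mean [23.6  1.2]
0.105 [[131.6, -61.5], [131.5, 68.3], [53.5, 66.7], [53.5, -62.3]] mean [92.5  2.8]
0.17 [[104.8, -10.2], [104.8, 14.2], [79.7, 14.5], [79.7, -10.6]] mean [92.3  2. ]
[9.22887106e+01 1.43104236e-01 2.66474679e+02]
```

Centred within about 1 mm and level, so I'm handing in.

```bash
python3 -c "
from rig import bot
print(bot.hand_in())"
```

```text
the job is handed in; nothing more can be done
None
```

I lifted the sunken tray, turned it half a turn and set it back in its own bin. It rests level on the ledges, centred within about 1 mm by the wrist camera, and the job was handed in at about 11 s.

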